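Run down the loose wing knob on a fruit emergence box

ROBOT

A 7-joint arm with a two-finger parallel gripper is mounted at the origin on the work surface. World frame = base frame: x ahead of the robot, y to its left, z up, the work surface at z = 0. Lengths are in m, angles in degrees, forces in N, time in s.
With the tool pointing down it reaches from about 0.425 to 0.875 m from the base axis. Payload 4.7 kg.
Tool frame: the origin (TCP) lies on the centre line of the jaws, within the pads' length; the fingertips stand env.nose_length ahead of it and the grasp point (between the pads) lies 8 mm behind it (env.nose_length is the distance from the TCP to the fingertips, in m); y points along the fingers, z is the direction in which the jaws open and shut, and the axes are right-handed (so a half turn about y gives the same grasp; the last joint's range is limited). The gripper opens to 87 mm and grips with 3 to 60 N. Pads are 19 mm wide; open, the fingers measure 117 mm over their backs; the gripper's body (75 mm by 190 mm) begins 51 mm behind the grasp point.
Start: joints at [-73.161, 18.392, -4.016, 83.108, 1.295, 78.541, -3.26], TCP at [0.18, 0.625, 0.234] pointing down, gripper open.
Joint ranges: [-163.93, 163.93], [-17.29, 119.83], [-79.2, 71.16], [3.27, 140.29], [-89.18, 269.18], [5.43, 117.66], [-154.24, 154.24]. Speed limits (degrees/s): [147.25, 147.25, 180, 180, 180, 180, 180].

INTERFACE

Orientations are given as [roll, pitch, yaw] about the fixed x, y, z axes, in that order (R = Rz(yaw) Ry(pitch) Rx(roll)).
In Python, from cell import env, read_camera, camera_info, job, models gives the robot as it stands.
- The arm moves only by the tool move_arm, never from a script. Its argument "moves" is a list of rows, each a list of 6 numbers: the shift along the tool's x, y, z in mm, then the turn, a rotation vector about the tool's x, y, z in degrees. In form: [[x, y, z, ax, ay, az], ...]. A call has 1 to 20 rows; each row is the pose to reach, as a shift and turn from the pose commanded when the call began, along the tool's axes at that moment; what a row does not reach only later rows make up. A row lasts 1/12 s, in which the tool goes at most 41.7 mm and 7.16 degrees, less where a joint would pass 70% of its speed; a pose out of reach is approached as far as the arm can. A call with a gripper value outside its range is refused whole. "claw" is the finger opening in mm, from 0 to 87, set as the call begins (left out, the last holds). The fingers move at their own pace and stop on an object; "newtons" is the grip in N (left out, the last holds). Time passes only in rows, so rows that repeat a pose let the fingers close. It gives the time, the measured TCP pose, the force and the opening at its end, in the units of the state.
- env.get_obs(): the state, without advancing time (a new reading comes with each control period).
- read_camera(name): name is "side" or "top"; returns (picture, depth): 420x560x3 uint8, red, green, blue; 420x560 float32, m along the optical axis (not along the pixel's ray), 0 where there is no reading.
- camera_info(name): a dict with "fx", "fy", "cx", "cy" (pixels), "R" (3x3) and "t" (3): a world point X has camera coordinates R X + t. Camera axes: x right, y down, z forward; pixel columns grow to the right and rows downward; lengths in m; the calibration is good to about 2 mm. A picture is of the moment at which its call begins. camera_info takes no time and is no camera call.
- job.sign_off(): hands the job in, once; it reports no verdict.
Trained networks look in the newest picture that a camera, given by its name, has taken for a name from the list of things; names that differ only in an ending like _2 or _b are one class to them, and where a whole thing is asked for, a point or a joint stands for the part that bears it (a point fixed in the world has none). Each returns a list of dicts, best first, with "score" (0 to 1); they miss things now and then, are a little off and sometimes report something else, mostly with a low value. They report only what shows in the picture. A call takes as long as a camera call.
- models.spot_in(target, camera): "point" ([x, y, z] in m, in world coordinates, good to about 4 mm: the middle of the surface that is visible of it).
- models.cut_out(target, camera): "mask" (420x560 bool, what is visible of it).
The state is a dict: "time_s": time; "qpos": joint angles; "joint_velocities": joint speeds; "effort": joint torques, N m; "tool_pos": TCP position; "tool_rot": TCP orientation; "force": force on the tool from outside, world axes, zero at the start; "wrist_torque": the same for the moment, N m; "grip_width": finger opening in m.
Only numpy, scipy, OpenCV 4.12 (cv2) and the standard library are available. Lean on these libraries where they do the work, as an engineer would, in place of code of your own. Each camera call takes 0.05 s, during which the arm holds its last target.

TASK

The lid of the grey-blue emergence box is held down by four wing knobs, and the red one has worked loose. Push its wings round from the side with a fingertip, stroke after stroke, clockwise as seen from above, until it is fully seated on its washer and turns no further; do not pinch or straddle the knob, and do not force it once it is home. Leave the three tight black knobs as they are, do not knock the things around the box about, and finish clear of everything.

Things in the scene. Friction and masses are not known exactly. Their poses are not given: they have to be found in the camera images.
- box: Grey-blue emergence box, fixed to the bench, 210 (its x) x 290 (its y) x 110 mm tall to the top of its flat aluminium lid. Origin: centre of its underside, on the bench; z up. Knobs on four upright studs at box x = +-70, y = +-90 mm; the lid ends 35 mm outside the studs' line. A clear collecting jar sticks 75 mm level out of the +y end, 52 mm above the bench.
- hood (a point): Centre of the top of the raised grey vent hood with dark mesh along the middle of the lid, along box y: 68 (box x) x 250 x 28 mm, top 138 mm above the bench; axes as the box. Its sides stand 36 mm from the axis of every stud: wings just pass, a fingertip hardly fits, so the knobs are worked from the outer side (away from the hood, box +-x), which is free.
- red_knob_hub (a point): Loose red plastic wing knob, on any of the four studs. The point is on its vertical axis, half-way up the wings, 129.5 mm above the bench when seated (lid 19.5 mm below it), and turns with it: x along one wing, the other along -x, z up. Hub 27 mm diameter. Two straight wings 8 mm thick reach 34 mm from the axis and stand 11 mm below to 11 mm above the point.
- red_knob_stud: Upright 10 mm steel stud with washer that carries the red knob, fixed in the lid. Origin: on its axis at the lid's top, 110 mm above the bench; the stud passes through the knob and ends 37 mm above the lid. The 1.5 mm pitch thread lifts the knob 0.24 mm per rad backed off.
- red_knob (a joint): Turn of the red knob, rad: 0 = seated on its washer (hard stop), negative = backed off (-6.28 is one turn loose); it grows as the knob turns clockwise seen from above. Starts between -10 and -6.5. Light, even thread friction (about 0.03 N m, no spring): it stays where it is left.
- black_knob1 (a joint): Turn of a tight black knob, same shape as the red one, at another of the four studs: 0 = tight, negative = loosened. Holds until about 0.6 N m. To be left alone.
- black_knob2 (a joint): Turn of a tight black knob, same shape as the red one, at another of the four studs: 0 = tight, negative = loosened. Holds until about 0.6 N m. To be left alone.
- black_knob3 (a joint): Turn of a tight black knob, same shape as the red one, at another of the four studs: 0 = tight, negative = loosened. Holds until about 0.6 N m. To be left alone.
- jar: Bystander: closed sample jar, 60 mm diameter, 85 mm tall, loose on the bench by the box. Origin: centre of its underside.
- tape: Bystander: roll of tan tape lying flat, 96 mm diameter, 25 mm tall, loose. Origin: centre of its underside.
- marker: Bystander: black marker pen lying on the bench, 135 mm long along its x, 14 mm thick, loose. Origin: on the bench under its middle.
- brush: Bystander: slim specimen brush lying on the bench, 177 mm long along its x, 11 mm thick, loose. Origin: on the bench.
- fruit_a: Bystander: yellow quince standing on the bench, 62 mm diameter, 70 mm tall, loose. Origin: centre of its underside.
- fruit_b: Bystander: green quince standing on the bench, 57 mm diameter, 65 mm tall, loose. Origin: centre of its underside.

How it is judged:
By the outcome, as a careful person would: the job done as asked, in the order asked, and still so for the second after the job is handed in, with the robot touching nothing.
It also fails if it takes over 64 s, if anything falls off the work surface, if the arm or the gripper's body presses on something with over 40 N, if the wrist force passes 120 N, or if a joint passes its speed limit or range.

## Working session

There is one attempt and no reset: what is moved stays moved. The work goes in short steps, Python scripts to look and compute and a tool call to move; the robot and the scene stay as the last step left them, time stands still between calls to the robot, and variables do not carry over. Pictures are saved under pics/ and viewed, and the job is handed in when it is done.

Besides the shell and the picture viewer there is one more tool, called after "Emit:" as a command line: name --pt "numbers of a row" for each row, then --argument value for the rest. move_arm: Moves the arm, as the interface text tells. Its arguments: {"type":"object","properties":{"moves":{"type":"array","items":{"type":"array","items":{"type":"number"}}},"claw":{"type":"number"},"newtons":{"type":"number"}},"required":["moves"]}

```bash
ls; mkdir -p pics
python3 - <<'E'
from cell import env, read_camera, camera_info, job, models
import cv2
o=env.get_obs(); print({k:o[k] for k in ('time_s','tool_pos','tool_rot','force','grip_width')}, env.nose_length)
for c in ('top','side'):
    p,d=read_camera(c); cv2.imwrite(f'pics/{c}0.png',p[:,:,::-1])
    ci=camera_info(c); print(c,ci)
    for n in ('red_knob_hub','black_knob1','hood','box'):
        print(n,[(r['point'],round(r['score'],2)) for r in models.spot_in(n,c)])
E
```

```text
pics
{'time_s': 0.0, 'tool_pos': array([0.17944047, 0.6242092 , 0.23247446]), 'tool_rot': array([-9.01056326e+01, -5.60055334e-03, -1.60325017e+01]), 'force': array([ 0.61209437, -0.41157679,  0.34715667]), 'grip_width': 0.08696055966711846} 0.011
top {'fx': 508.7228430500506, 'fy': 508.7228430500506, 'cx': 287.7158544130206, 'cy': 215.7553764131513, 'R': array([[-0.01844488, -0.99981919, -0.00462403],
       [-0.98567151,  0.01895904, -0.16760737],
       [ 0.16766474,  0.00146627, -0.98584298]]), 't': array([0.0896607 , 0.60376167, 1.26791269])}
red_knob_hub [([0.4722, 0.1583, 0.1336], 0.69), ([0.5144, -0.0143, 0.1325], 0.42)]
black_knob1 [([0.6479, 0.0153, 0.1296], 0.52), ([0.6134, 0.186, 0.1323], 0.42), ([0.4687, 0.3491, 0.0105], 0.25)]
hood [([0.5576, 0.096, 0.109], 0.84)]
box [([0.5507, 0.0953, 0.1135], 0.76)]
side {'fx': 404.19744417257203, 'fy': 404.19744417257203, 'cx': 283.70467942655506, 'cy': 208.35201947819553, 'R': array([[-0.89748631, -0.44046676, -0.02252438],
       [-0.24903398,  0.54825352, -0.79837345],
       [ 0.36400604, -0.71091991, -0.60174122]]), 't': array([0.56868802, 0.18738554, 0.67048321])}
red_knob_hub [([0.5122, -0.0068, 0.1369], 0.56)]
black_knob1 [([0.475, 0.1715, 0.1302], 0.81), ([0.6063, 0.2016, 0.1361], 0.57), ([0.5095, -0.0082, 0.1356], 0.5), ([0.6498, 0.0227, 0.1291], 0.49), ([0.7118, 0.2005, 0.0198], 0.45)]
hood [([0.5346, 0.1923, 0.1101], 0.93)]
box [([0.5367, 0.1909, 0.1052], 0.95), ([0.609, 0.2044, 0.1347], 0.72)]
```

View pics/top0.png

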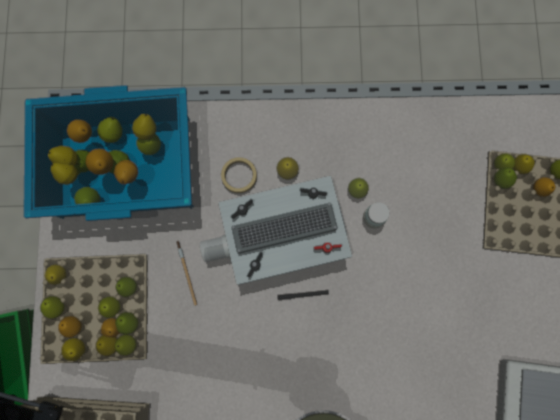

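View pics/side0.png

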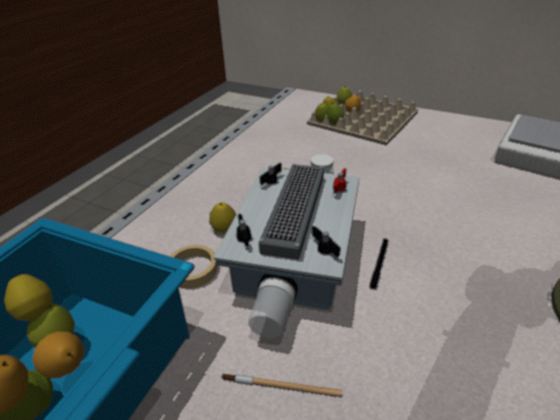

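The red knob shows at top (327,248) and side (340,181), on the robot-side corner at the end away from the clear jar. Next I fit the box and wing angles.

```bash
cat > h.py <<'E'
from cell import env, read_camera, camera_info, job, models
import cv2, numpy as np
def cloud(c,p,d):
    ci=camera_info(c); v,u=np.mgrid[0:420,0:560]
    X=np.stack([(u-ci['cx'])/ci['fx']*d,(v-ci['cy'])/ci['fy']*d,d],-1)
    return (X-ci['t'])@ci['R']
def ray(c,uv,z):
    ci=camera_info(c); R=ci['R'];C=-R.T@ci['t']
    uv=np.atleast_2d(uv).astype(float)
    r=np.c_[(uv[:,0]-ci['cx'])/ci['fx'],(uv[:,1]-ci['cy'])/ci['fy'],np.ones(len(uv))]@R
    return C+r*((z-C[2])/r[:,2])[:,None]
def red(p):
    p=p.astype(int); return (p[...,0]>110)&(p[...,1]<70)&(p[...,2]<70)
def fit(P):
    c=P[:,:2].mean(0);w,V=np.linalg.eigh(np.cov((P[:,:2]-c).T)); a=np.degrees(np.arctan2(V[1,1],V[0,1]))%180
    return c,a,np.sqrt(w), (P[:,:2].max(0)+P[:,:2].min(0))/2
E
python3 - <<'E'
from h import *
for c in ('top','side'):
    p,d=read_camera(c); W=cloud(c,p,d)
    m=red(p); lab=cv2.connectedComponentsWithStats(m.astype(np.uint8))
    v,u=np.nonzero(m); 
    k=(abs(W[...,0]-.51)<.06)&(abs(W[...,1]+.01)<.06)&m
    v,u=np.nonzero(k)
    print(c,len(u),'ray',fit(ray(c,np.c_[u,v],.141)),'z',np.percentile(W[k][:,2],[5,50,95]))
    print(' depth',fit(W[k]))
    # black knobs
    for x,y in ((.47,.165),(.61,.192),(.649,.018)):
        pk=p.astype(int).max(-1)
        kk=(np.hypot(W[...,0]-x,W[...,1]-y)<.042)&(W[...,2]>.122)&(pk<70)
        print(' blk',kk.sum(),fit(W[kk]))
    lid=(abs(W[...,2]-.110)<.005)&(abs(W[...,0]-.56)<.2)&(abs(W[...,1]-.09)<.2)
    r=cv2.minAreaRect(W[lid][:,:2].astype(np.float32)*1000); print(' lid',r)
    hd=(abs(W[...,2]-.138)<.006)&(abs(W[...,0]-.56)<.2)&(abs(W[...,1]-.09)<.2)
    print(' hood',cv2.minAreaRect(W[hd][:,:2].astype(np.float32)*1000),np.median(W[hd],0))
    v0,u0=(248,327) if c=='top' else (181,340)
    cv2.imwrite(f'pics/{c}z.png',cv2.resize(p[v0-60:v0+60,u0-80:u0+80,::-1],(800,600),interpolation=cv2.INTER_CUBIC))
E
```

```text
top 45 ray (array([ 0.51459897, -0.01246513]), np.float64(92.25316933340198), array([0.00369537, 0.01578501]), array([ 0.51377672, -0.01553467])) z [0.13200124 0.13676157 0.14527632]
 depth (array([ 0.51494778, -0.01270668]), np.float64(92.37814125636088), array([0.00372083, 0.01580636]), array([ 0.51452617, -0.01507765]))
 blk 106 (array([0.47714712, 0.15983456]), np.float64(164.0842319988505), array([0.00850463, 0.01692717]), array([0.47977754, 0.16311409]))
 blk 99 (array([0.61001482, 0.18862425]), np.float64(130.03336164613995), array([0.00356207, 0.01693414]), array([0.61031021, 0.18887094]))
 blk 102 (array([0.64776994, 0.01465676]), np.float64(79.57583899643717), array([0.00351057, 0.01668001]), array([0.64743742, 0.01418161]))
 lid ((563.9470825195312, 88.06900787353516), (210.43243408203125, 290.06878662109375), 12.577635765075684)
 hood ((565.456787109375, 88.42339324951172), (177.52890014648438, 252.4730224609375), 16.563817977905273) [0.56270202 0.08763824 0.13842145]
side 47 ray (array([ 0.51442957, -0.00747857]), np.float64(92.20609750492488), array([0.00493729, 0.01786
[... 190 characters left out ...]
y([ 0.51570073, -0.01402371]))
 blk 366 (array([0.47537516, 0.16502415]), np.float64(151.28099068701837), array([0.00359992, 0.01804746]), array([0.4769744 , 0.16279574]))
 blk 215 (array([0.60695691, 0.19925171]), np.float64(131.61258017614568), array([0.00569165, 0.01498742]), array([0.60125903, 0.19279728]))
 blk 215 (array([0.65035622, 0.02029777]), np.float64(79.20704314819791), array([0.00336985, 0.0175107 ]), array([0.65056607, 0.01768855]))
 lid ((565.8084106445312, 87.5935287475586), (210.5577850341797, 292.1241149902344), 12.589118003845215)
 hood ((566.7565307617188, 88.5524673461914), (178.39503479003906, 252.50103759765625), 17.055044174194336) [0.55818441 0.11989435 0.1388338 ]
```

View pics/topz.png

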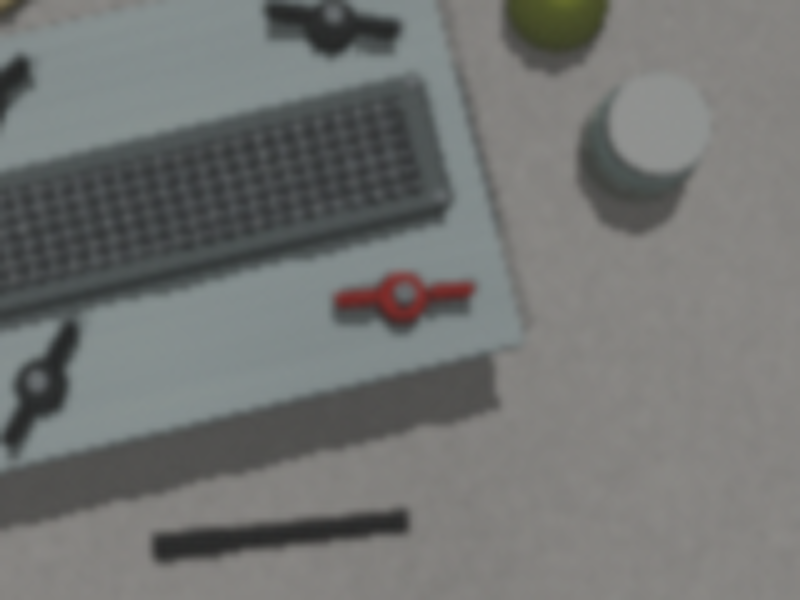

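View pics/sidez.png

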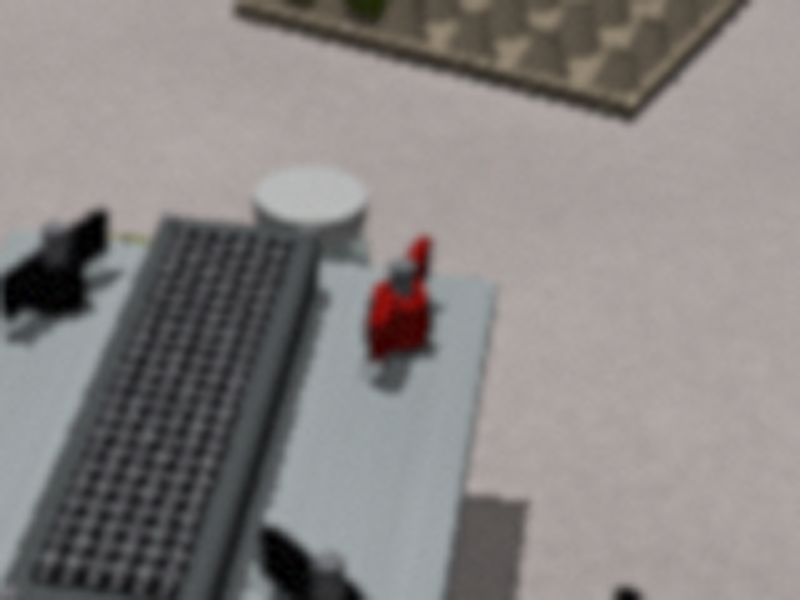

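Lid fit and ray fits agree: box centre is (0.565, 0.088), yaw 12.6°, red stud at about (0.516, -0.015), wings at about 93°/273° world. The plan is closed fingers as one blunt tip, engaging the wing at the -y end and sweeping it round the outer side. First I travel at height.

Emit:
move_arm --pt "530 0 -551 0 -18.6 0" --pt "530 0 -551 0 -18.6 0" --pt "530 0 -551 0 -18.6 0" --pt "530 0 -551 0 -18.6 0" --pt "530 0 -551 0 -18.6 0" --pt "530 0 -551 0 -18.6 0" --pt "530 0 -551 0 -18.6 0" --pt "530 0 -551 0 -18.6 0" --pt "530 0 -551 0 -18.6 0" --pt "530 0 -551 0 -18.6 0" --pt "530 0 -551 0 -18.6 0" --pt "530 0 -551 0 -18.6 0" --pt "530 0 -551 0 -18.6 0" --pt "530 0 -551 0 -18.6 0" --pt "530 0 -551 0 -18.6 0" --pt "530 0 -551 0 -18.6 0" --pt "530 0 -551 0 -18.6 0" --pt "530 0 -551 0 -18.6 0" --pt "530 0 -551 0 -18.6 0" --pt "530 0 -551 0 -18.6 0" --claw 0

```text
time_s: 2.27
tool_pos: [0.5377, -0.0566, 0.2339]
tool_rot: [-90.2, -0.1, 2.1]
force: [-0.6, -0.4, -0.3]
grip_width: 0.0004
```

Emit:
move_arm --pt "0 0 0 0 0 0" --pt "0 0 0 0 0 0" --pt "0 0 0 0 0 0"

```text
time_s: 2.52
tool_pos: [0.5364, -0.0491, 0.2335]
tool_rot: [-89.9, 0.0, 2.7]
force: [0.4, 0.7, 0.3]
grip_width: 0.0002
```

Run:
```python
from h import *
o=env.get_obs(); print({k:o[k] for k in ('time_s','qpos','tool_pos','tool_rot','force','wrist_torque')})
p,d=read_camera('top'); cv2.imwrite('pics/t1.png',cv2.resize(p[180:320,230:420,::-1],(800,590),interpolation=cv2.INTER_CUBIC))
p,d=read_camera('side'); cv2.imwrite('pics/s1.png',cv2.resize(p[80:280,200:460,::-1],(780,600),interpolation=cv2.INTER_CUBIC))
```

```text
{'time_s': 2.5167, 'qpos': array([-30.0891531 ,   4.807161  ,  34.66019754, 100.15462892,
        -2.8799216 ,  75.92212363,  97.92117237]), 'tool_pos': array([ 0.53643553, -0.04914184,  0.23351158]), 'tool_rot': array([-8.99367319e+01,  8.83824612e-03,  2.74264349e+00]), 'force': array([0.36279167, 0.68810202, 0.34760611]), 'wrist_torque': array([ 0.00100473,  0.02416415, -0.05914459])}
```

View pics/s1.png

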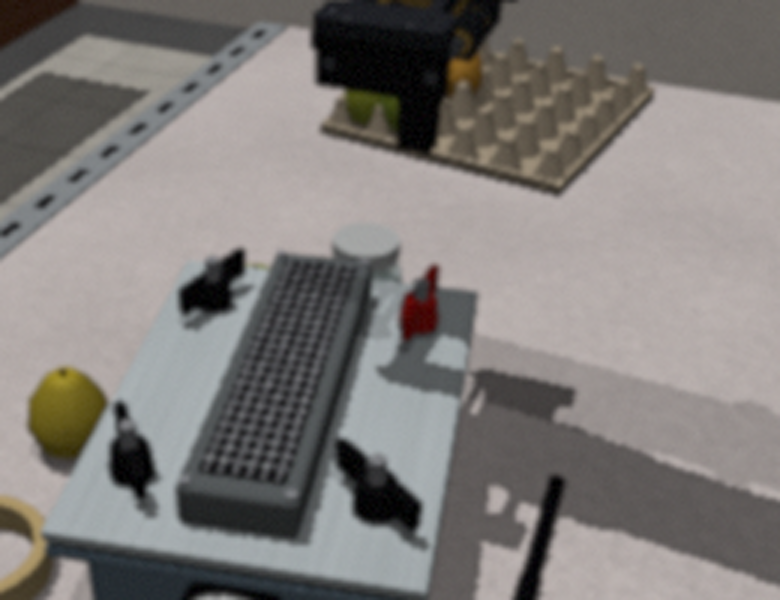

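The gripper is above at side (415,140 in the crop), with the red knob free at (420,310). I descend most of the way, then check.

Emit:
move_arm --pt "0 40 0 0 0 0" --pt "0 75 0 0 0 0" --pt "0 75 0 0 0 0" --pt "0 75 0 0 0 0"

```text
time_s: 2.95
tool_pos: [0.5354, -0.0504, 0.1577]
tool_rot: [-90.0, 0.2, 2.6]
force: [0.2, -0.0, 1.5]
grip_width: 0.0001
```

```bash
cat > look.py <<'E'
import sys
from h import *
n=sys.argv[1]
o=env.get_obs(); print({k:np.round(o[k],3) for k in ('time_s','qpos','tool_pos','tool_rot','force','wrist_torque')})
a,d=read_camera('top'); b,e=read_camera('side')
A=cv2.resize(a[190:310,250:410,::-1],(800,600),interpolation=cv2.INTER_CUBIC)
B=cv2.resize(b[110:290,230:470,::-1],(800,600),interpolation=cv2.INTER_CUBIC)
cv2.imwrite(f'pics/{n}t.png',A);cv2.imwrite(f'pics/{n}s.png',B)
for c,p in (('top',a),('side',b)):
    v,u=np.nonzero(red(p)); 
    if len(u)>5:
        P=ray(c,np.c_[u,v],.137); k=np.hypot(P[:,0]-.516,P[:,1]+.015)<.045; print(c,k.sum(),fit(P[k])[:3])
E
python3 look.py a
```

```text
{'time_s': np.float64(2.95), 'qpos': array([-29.225,   8.502,  34.73 , 105.74 ,  -5.199,  67.541,  99.853]), 'tool_pos': array([ 0.535, -0.05 ,  0.158]), 'tool_rot': array([-90.   ,   0.204,   2.636]), 'force': array([ 0.229, -0.007,  1.497]), 'wrist_torque': array([ 0.022, -0.057, -0.031])}
side 22 (array([ 0.51545721, -0.00375292]), np.float64(26.536828823612524), array([0.00380198, 0.00485305]))
```

View pics/as.png

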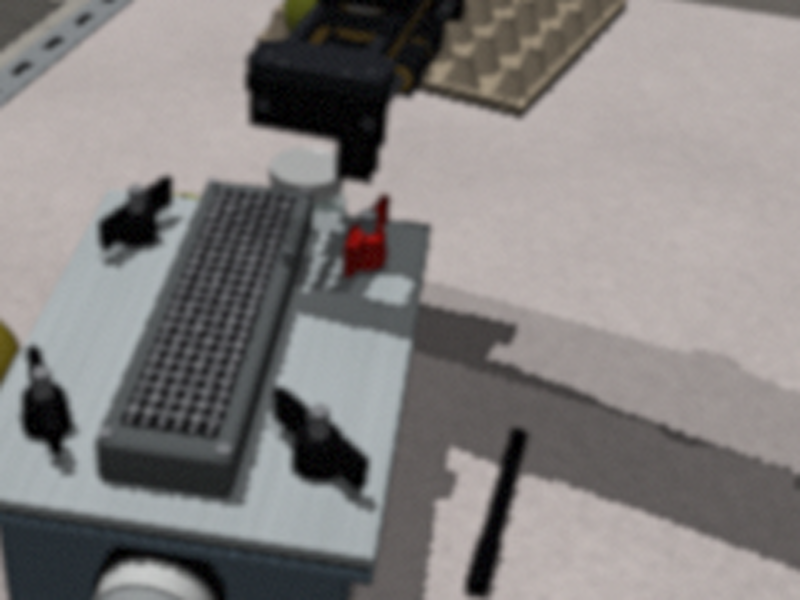

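View pics/at.png

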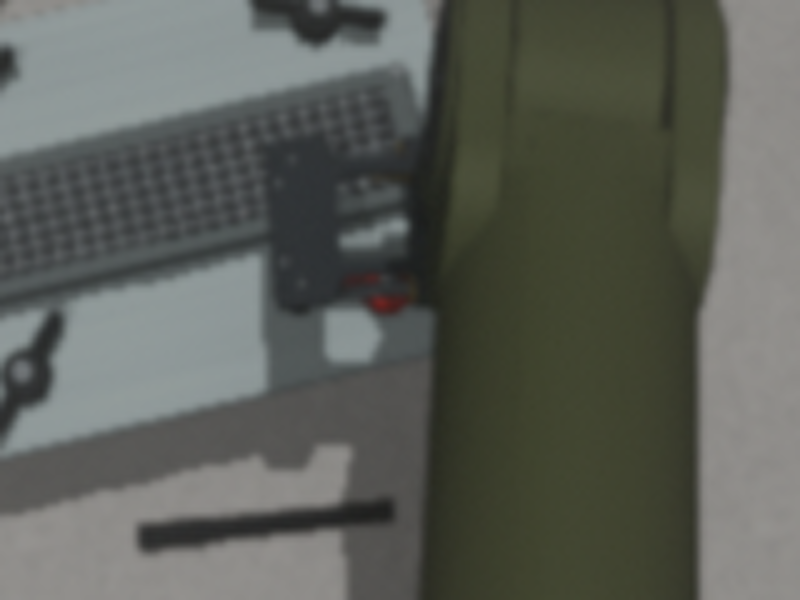

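The tip is at (358,175) in the side crop, on the hood side of the red wing and clear of it. I go down the rest.

Emit:
move_arm --pt "0 13 0 0 0 0" --pt "0 26 0 0 0 0" --pt "0 26 0 0 0 0"

```text
time_s: 3.3
tool_pos: [0.5369, -0.0509, 0.133]
tool_rot: [-90.0, -0.0, 2.6]
force: [-1.0, 0.8, -0.7]
grip_width: 0.0007
```

```bash
python3 look.py b
python3 - <<'E'
import numpy as np
o,r=13.,36.
print([[round(float(o*np.cos(b)-r*np.sin(b)-o),1),0,round(float(-o*np.sin(b)-r*np.cos(b)+r),1),0,i,0] for i in range(7,141,7) for b in [np.radians(i)]])
E
```

```text
{'time_s': np.float64(3.3), 'qpos': array([-28.771,  10.077,  34.636, 107.263,  -6.345,  64.543, 100.779]), 'tool_pos': array([ 0.537, -0.051,  0.133]), 'tool_rot': array([-8.9982e+01, -1.4000e-02,  2.5940e+00]), 'force': array([-1.042,  0.768, -0.721]), 'wrist_torque': array([0.076, 0.053, 0.032])}
side 25 (array([ 0.51772559, -0.00543386]), np.float64(163.25508612229373), array([0.00395789, 0.00613161]))
[[-4.5, 0, -1.3, 0, 7, 0], [-9.1, 0, -2.1, 0, 14, 0], [-13.8, 0, -2.3, 0, 21, 0], [-18.4, 0, -1.9, 0, 28, 0], [-23.0, 0, -0.9, 0, 35, 0], [-27.4, 0, 0.5, 0, 42, 0], [-31.6, 0, 2.6, 0, 49, 0], [-35.6, 0, 5.1, 0, 56, 0], [-39.2, 0, 8.1, 0, 63, 0], [-42.4, 0, 11.5, 0, 70, 0], [-45.2, 0, 15.2, 0, 77, 0], [-47.4, 0, 19.3, 0, 84, 0], [-49.2, 0, 23.6, 0, 91, 0], [-50.5, 0, 28.1, 0, 98, 0], [-51.1, 0, 32.8, 0, 105, 0], [-51.2, 0, 37.4, 0, 112, 0], [-50.8, 0, 42.1, 0, 119, 0], [-49.8, 0, 46.6, 0, 126, 0], [-48.2, 0, 51.0, 0, 133, 0], [-46.1, 0, 55.2, 0, 140, 0]]
```

View pics/bs.png

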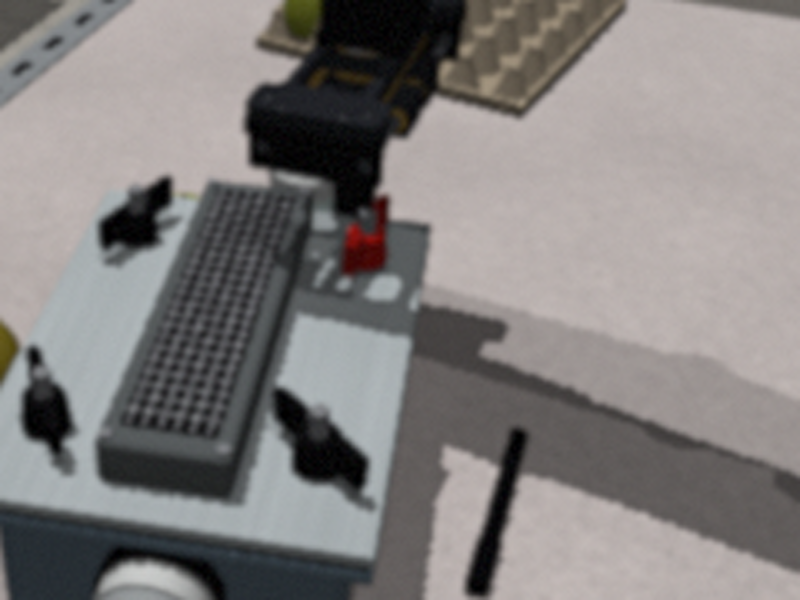

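Emit:
move_arm --pt "-3 0 0 0 0 0" --pt "-6 0 0 0 0 0" --pt "-6 0 0 0 0 0"

```text
time_s: 3.65
tool_pos: [0.5311, -0.0516, 0.1337]
tool_rot: [-90.0, -0.1, 2.6]
force: [-0.1, 0.1, 0.8]
grip_width: 0.0006
```

Emit:
move_arm --pt "-4.5 0 -1.3 0 7 0" --pt "-9.1 0 -2.1 0 14 0" --pt "-13.8 0 -2.3 0 21 0" --pt "-18.4 0 -1.9 0 28 0" --pt "-23.0 0 -0.9 0 35 0" --pt "-27.4 0 0.5 0 42 0" --pt "-31.6 0 2.6 0 49 0" --pt "-35.6 0 5.1 0 56 0" --pt "-35.6 0 5.1 0 56 0"

```text
time_s: 4.4
tool_pos: [0.4949, -0.0477, 0.1331]
tool_rot: [-89.9, 0.0, -53.6]
force: [-0.4, -0.0, -0.5]
grip_width: 0.0005
```

```bash
python3 look.py c
```

```text
{'time_s': np.float64(4.4), 'qpos': array([-34.564,   4.129,  38.769, 112.909,  -2.933,  63.846,  41.834]), 'tool_pos': array([ 0.495, -0.048,  0.133]), 'tool_rot': array([-8.9928e+01,  2.0000e-03, -5.3590e+01]), 'force': array([-0.418, -0.034, -0.512]), 'wrist_torque': array([-0.088,  0.012, -0.02 ])}
side 31 (array([ 0.51485962, -0.0081757 ]), np.float64(11.25351449334255), array([0.0052171 , 0.00585982]))
```

View pics/cs.png

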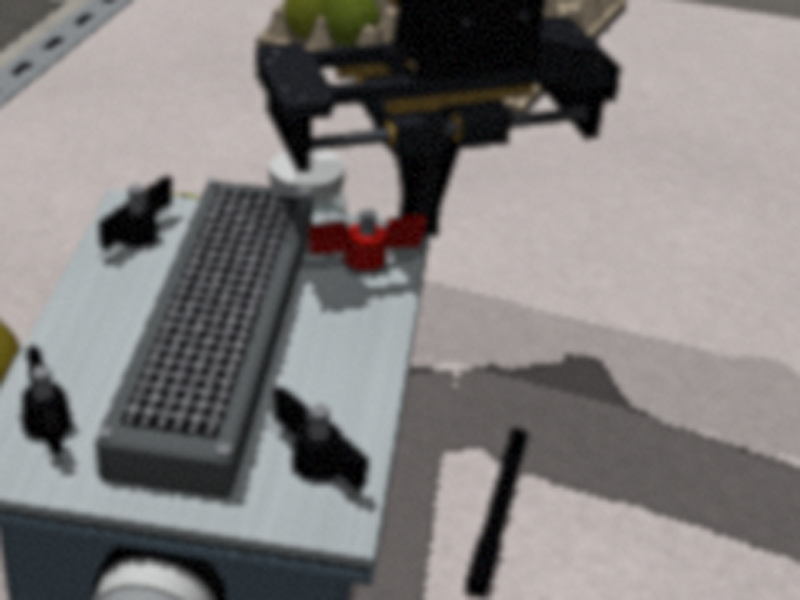

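View pics/ct.png

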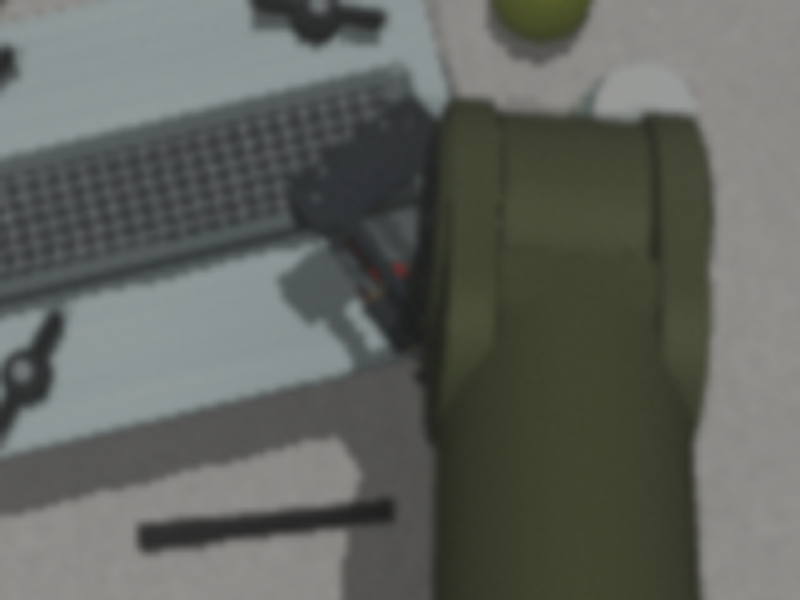

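The red wing now points to the tip at (425,230) in the side crop and follows it; forces stay near zero. I finish the first half turn.

Emit:
move_arm --pt "-4.5 0 -1.3 0 7 0" --pt "-9.1 0 -2.1 0 14 0" --pt "-13.8 0 -2.3 0 21 0" --pt "-18.4 0 -1.9 0 28 0" --pt "-23.0 0 -0.9 0 35 0" --pt "-27.4 0 0.5 0 42 0" --pt "-31.6 0 2.6 0 49 0" --pt "-35.6 0 5.1 0 56 0" --pt "-39.2 0 8.1 0 63 0" --pt "-42.4 0 11.5 0 70 0" --pt "-45.2 0 15.2 0 77 0" --pt "-47.4 0 19.3 0 84 0" --pt "-49.2 0 23.6 0 91 0" --pt "-50.5 0 28.1 0 98 0" --pt "-51.1 0 32.8 0 105 0" --pt "-51.2 0 37.4 0 112 0" --pt "-50.8 0 42.1 0 119 0" --pt "-49.8 0 46.6 0 126 0" --pt "-49.8 0 46.6 0 126 0"

```text
time_s: 6.08
tool_pos: [0.5029, 0.0203, 0.1324]
tool_rot: [-90.0, -0.0, -179.4]
force: [-0.6, 0.3, 0.8]
grip_width: 0.0
```

```bash
python3 look.py d
```

```text
{'time_s': np.float64(6.083), 'qpos': array([-42.006,   5.227,  38.734, 112.086,  -3.624,  63.922, -91.195]), 'tool_pos': array([0.503, 0.02 , 0.132]), 'tool_rot': array([-8.99840e+01, -4.30000e-02, -1.79403e+02]), 'force': array([-0.621,  0.345,  0.836]), 'wrist_torque': array([-0.014,  0.247,  0.026])}
```

View pics/ds.png

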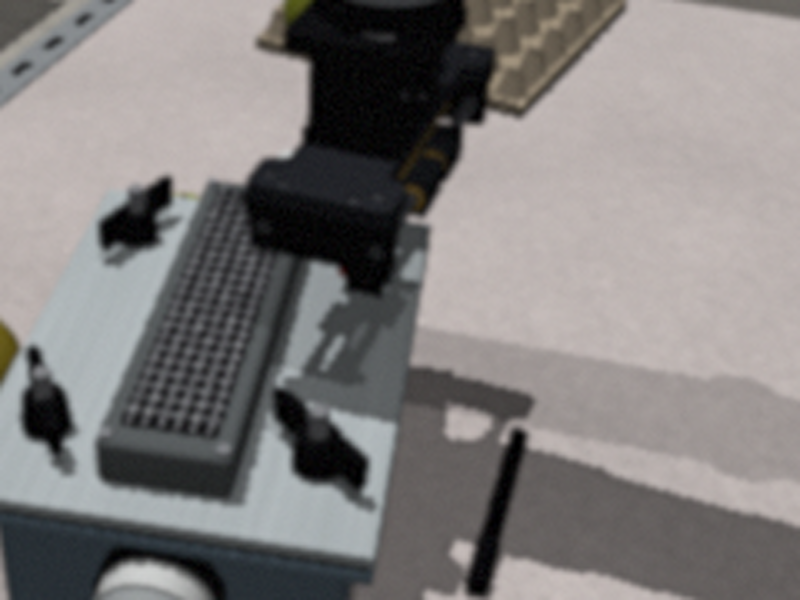

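View pics/dt.png

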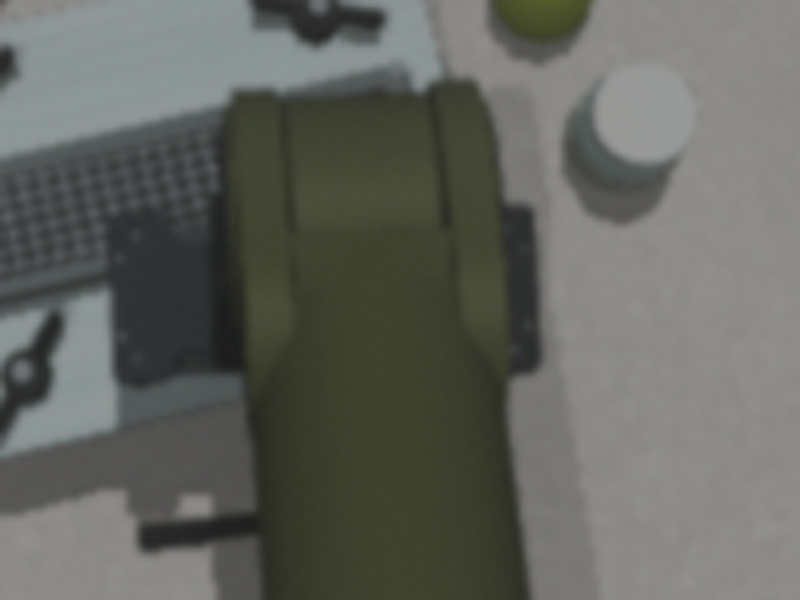

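The first half turn is done and forces are small. Now I back off, lift over the stud and go back round the outside.

```bash
cat > tab.py <<'E'
import numpy as np,sys
def row(o0,o,b,y=0,r=36.):
    b_=np.radians(b)
    return [round(float(o*np.cos(b_)-r*np.sin(b_)-o0),1),y,round(float(-o*np.sin(b_)-r*np.cos(b_)+r),1),0,b,0]
E
python3 - <<'E'
from tab import *
print([[5,0,0,0,0,0],[10,0,0,0,0,0],[10,-20,0,0,0,0],[10,-32,0,0,0,0]]+[row(14,24,-7*i,-32) for i in range(1,17)])
print([row(24,24,-7*i) for i in range(1,11)]+[row(24,20,-70),row(24,20,-70,16),row(24,20,-70,32),row(24,20,-70,32)])
E
```

```text
[[5, 0, 0, 0, 0, 0], [10, 0, 0, 0, 0, 0], [10, -20, 0, 0, 0, 0], [10, -32, 0, 0, 0, 0], [14.2, -32, 3.2, 0, -7, 0], [18.0, -32, 6.9, 0, -14, 0], [21.3, -32, 11.0, 0, -21, 0], [24.1, -32, 15.5, 0, -28, 0], [26.3, -32, 20.3, 0, -35, 0], [27.9, -32, 25.3, 0, -42, 0], [28.9, -32, 30.5, 0, -49, 0], [29.3, -32, 35.8, 0, -56, 0], [29.0, -32, 41.0, 0, -63, 0], [28.0, -32, 46.2, 0, -70, 0], [26.5, -32, 51.3, 0, -77, 0], [24.3, -32, 56.1, 0, -84, 0], [21.6, -32, 60.6, 0, -91, 0], [18.3, -32, 64.8, 0, -98, 0], [14.6, -32, 68.5, 0, -105, 0], [10.4, -32, 71.7, 0, -112, 0]]
[[4.2, 0, 3.2, 0, -7, 0], [8.0, 0, 6.9, 0, -14, 0], [11.3, 0, 11.0, 0, -21, 0], [14.1, 0, 15.5, 0, -28, 0], [16.3, 0, 20.3, 0, -35, 0], [17.9, 0, 25.3, 0, -42, 0], [18.9, 0, 30.5, 0, -49, 0], [19.3, 0, 35.8, 0, -56, 0], [19.0, 0, 41.0, 0, -63, 0], [18.0, 0, 46.2, 0, -70, 0], [16.7, 0, 42.5, 0, -70, 0], [16.7, 16, 42.5, 0, -70, 0], [16.7, 32, 42.5, 0, -70, 0], [16.7, 32, 42.5, 0, -70, 0]]
```

Emit:
move_arm --pt "5 0 0 0 0 0" --pt "10 0 0 0 0 0" --pt "10 -20 0 0 0 0" --pt "10 -32 0 0 0 0" --pt "14.2 -32 3.2 0 -7 0" --pt "18.0 -32 6.9 0 -14 0" --pt "21.3 -32 11.0 0 -21 0" --pt "24.1 -32 15.5 0 -28 0" --pt "26.3 -32 20.3 0 -35 0" --pt "27.9 -32 25.3 0 -42 0" --pt "28.9 -32 30.5 0 -49 0" --pt "29.3 -32 35.8 0 -56 0" --pt "29.0 -32 41.0 0 -63 0" --pt "28.0 -32 46.2 0 -70 0" --pt "26.5 -32 51.3 0 -77 0" --pt "24.3 -32 56.1 0 -84 0" --pt "21.6 -32 60.6 0 -91 0" --pt "18.3 -32 64.8 0 -98 0" --pt "14.6 -32 68.5 0 -105 0" --pt "10.4 -32 71.7 0 -112 0"

```text
time_s: 7.85
tool_pos: [0.4925, -0.0524, 0.1646]
tool_rot: [-90.0, 0.0, -67.0]
force: [-0.0, -0.2, -0.4]
grip_width: 0.0007
```

Emit:
move_arm --pt "4.2 0 3.2 0 -7 0" --pt "8.0 0 6.9 0 -14 0" --pt "11.3 0 11.0 0 -21 0" --pt "14.1 0 15.5 0 -28 0" --pt "16.3 0 20.3 0 -35 0" --pt "17.9 0 25.3 0 -42 0" --pt "18.9 0 30.5 0 -49 0" --pt "19.3 0 35.8 0 -56 0" --pt "19.0 0 41.0 0 -63 0" --pt "18.0 0 46.2 0 -70 0" --pt "16.7 0 42.5 0 -70 0" --pt "16.7 0 42.5 0 -70 0"

```text
time_s: 8.85
tool_pos: [0.5375, -0.0514, 0.1645]
tool_rot: [-90.0, 0.1, 2.4]
force: [-0.1, 0.3, 0.1]
grip_width: 0.0003
```

```bash
python3 look.py e
```

```text
{'time_s': np.float64(8.85), 'qpos': array([-33.782,   8.692,  39.952, 105.254,  -6.013,  68.226, 100.511]), 'tool_pos': array([ 0.538, -0.051,  0.164]), 'tool_rot': array([-8.9978e+01,  5.3000e-02,  2.4240e+00]), 'force': array([-0.06 ,  0.28 ,  0.067]), 'wrist_torque': array([0.057, 0.073, 0.022])}
side 24 (array([ 0.51494856, -0.00257827]), np.float64(34.34645473489505), array([0.00298474, 0.00557374]))
```

View pics/es.png

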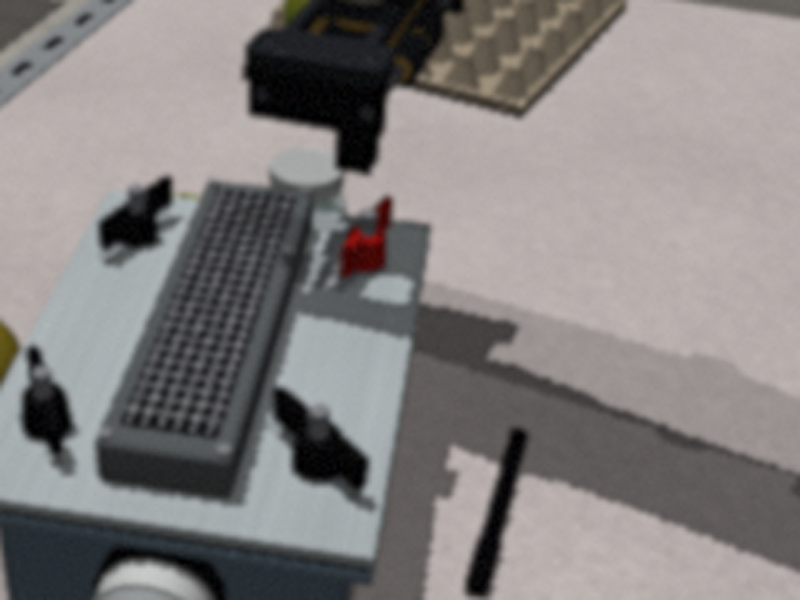

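The knob is back at nearly the starting attitude, (383,212)/(345,262), as it should be after half a turn. I do the second stroke.

Emit:
move_arm --pt "0 16 0 0 0 0" --pt "0 32 0 0 0 0" --pt "0 32 0 0 0 0" --pt "-3 32 0 0 0 0" --pt "-6 32 0 0 0 0"

```text
time_s: 9.37
tool_pos: [0.5327, -0.0517, 0.1332]
tool_rot: [-90.0, -0.0, 2.5]
force: [0.5, -0.6, 0.4]
grip_width: 0.0004
```

Emit:
move_arm --pt "-4.5 0 -1.3 0 7 0" --pt "-9.1 0 -2.1 0 14 0" --pt "-13.8 0 -2.3 0 21 0" --pt "-18.4 0 -1.9 0 28 0" --pt "-23.0 0 -0.9 0 35 0" --pt "-27.4 0 0.5 0 42 0" --pt "-31.6 0 2.6 0 49 0" --pt "-35.6 0 5.1 0 56 0"

```text
time_s: 10.03
tool_pos: [0.4972, -0.0489, 0.1338]
tool_rot: [-89.9, -0.1, -53.9]
force: [0.5, -0.9, 0.4]
grip_width: 0.0005
```

Emit:
move_arm --pt "-4.5 0 -1.3 0 7 0" --pt "-9.1 0 -2.1 0 14 0" --pt "-13.8 0 -2.3 0 21 0" --pt "-18.4 0 -1.9 0 28 0" --pt "-23.0 0 -0.9 0 35 0" --pt "-27.4 0 0.5 0 42 0" --pt "-31.6 0 2.6 0 49 0" --pt "-35.6 0 5.1 0 56 0" --pt "-39.2 0 8.1 0 63 0" --pt "-42.4 0 11.5 0 70 0" --pt "-45.2 0 15.2 0 77 0" --pt "-47.4 0 19.3 0 84 0" --pt "-49.2 0 23.6 0 91 0" --pt "-50.5 0 28.1 0 98 0" --pt "-51.1 0 32.8 0 105 0" --pt "-51.2 0 37.4 0 112 0" --pt "-50.8 0 42.1 0 119 0" --pt "-49.8 0 46.6 0 126 0" --pt "-49.8 0 46.6 0 126 0"

```text
time_s: 11.62
tool_pos: [0.5052, 0.02, 0.1334]
tool_rot: [-90.0, 0.1, -179.6]
force: [0.2, 1.1, -0.6]
grip_width: 0.0008
```

Emit:
move_arm --pt "5 0 0 0 0 0" --pt "10 0 0 0 0 0" --pt "10 -20 0 0 0 0" --pt "10 -32 0 0 0 0" --pt "14.2 -32 3.2 0 -7 0" --pt "18.0 -32 6.9 0 -14 0" --pt "21.3 -32 11.0 0 -21 0" --pt "24.1 -32 15.5 0 -28 0" --pt "26.3 -32 20.3 0 -35 0" --pt "27.9 -32 25.3 0 -42 0" --pt "28.9 -32 30.5 0 -49 0" --pt "29.3 -32 35.8 0 -56 0" --pt "29.0 -32 41.0 0 -63 0" --pt "28.0 -32 46.2 0 -70 0" --pt "26.5 -32 51.3 0 -77 0" --pt "24.3 -32 56.1 0 -84 0" --pt "21.6 -32 60.6 0 -91 0" --pt "18.3 -32 64.8 0 -98 0" --pt "14.6 -32 68.5 0 -105 0" --pt "10.4 -32 71.7 0 -112 0"

```text
time_s: 13.28
tool_pos: [0.4945, -0.0522, 0.1648]
tool_rot: [-89.9, 0.1, -67.0]
force: [-0.3, 0.3, -0.1]
grip_width: 0.0007
```

Emit:
move_arm --pt "4.2 0 3.2 0 -7 0" --pt "8.0 0 6.9 0 -14 0" --pt "11.3 0 11.0 0 -21 0" --pt "14.1 0 15.5 0 -28 0" --pt "16.3 0 20.3 0 -35 0" --pt "17.9 0 25.3 0 -42 0" --pt "18.9 0 30.5 0 -49 0" --pt "19.3 0 35.8 0 -56 0" --pt "19.0 0 41.0 0 -63 0" --pt "18.0 0 46.2 0 -70 0" --pt "16.7 0 42.5 0 -70 0" --pt "16.7 0 42.5 0 -70 0"

```text
time_s: 14.28
tool_pos: [0.5395, -0.0513, 0.1647]
tool_rot: [-90.0, 0.0, 2.4]
force: [-0.7, -1.0, 0.5]
grip_width: 0.0005
```

```bash
python3 look.py f
```

```text
{'time_s': np.float64(14.283), 'qpos': array([-38.874,   9.604,  45.886, 105.137,  -7.437,  68.351, 101.8  ]), 'tool_pos': array([ 0.539, -0.051,  0.165]), 'tool_rot': array([-8.9964e+01,  3.4000e-02,  2.4310e+00]), 'force': array([-0.652, -1.004,  0.538]), 'wrist_torque': array([ 0.054,  0.001, -0.027])}
side 22 (array([ 0.51684337, -0.00121172]), np.float64(15.117625280597224), array([0.00392765, 0.00579991]))
```

View pics/fs.png

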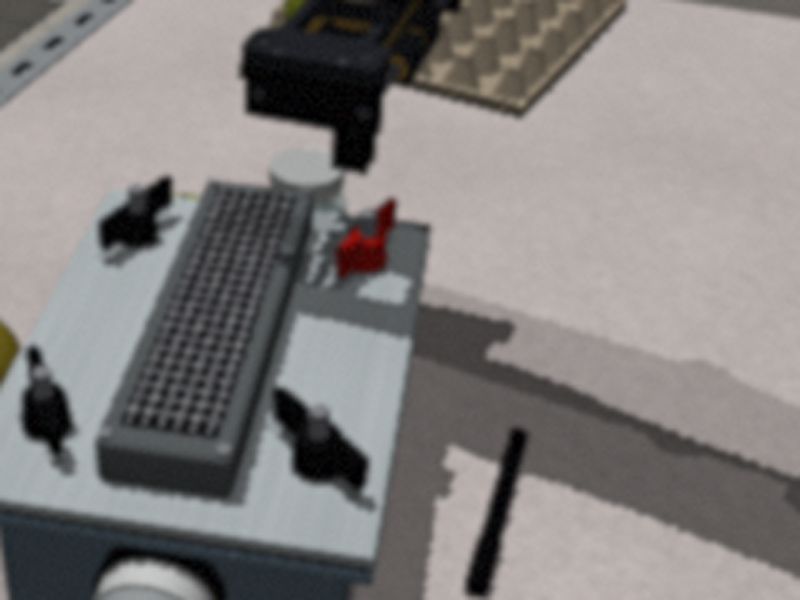

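Two strokes are done. The knob now leads slightly, far wing at (388,213), near end at (345,265), so it has turned roughly 365° in total. From here home may come at any time, so I go in small steps and watch the force.

Emit:
move_arm --pt "0 16 0 0 0 0" --pt "0 32 0 0 0 0" --pt "0 32 0 0 0 0" --pt "-4 32 0 0 0 0" --pt "-8 32 0 0 0 0" --pt "-8 32 0 0 0 0"

```text
time_s: 14.88
tool_pos: [0.5322, -0.0517, 0.1334]
tool_rot: [-90.0, -0.0, 2.5]
force: [0.4, -0.2, 0.0]
grip_width: 0.0005
```

Emit:
move_arm --pt "-1.6 0 -0.6 0 2.5 0" --pt "-3.2 0 -1.1 0 5 0" --pt "-3.2 0 -1.1 0 5 0"

```text
time_s: 15.13
tool_pos: [0.5297, -0.0528, 0.1334]
tool_rot: [-90.0, -0.1, -2.5]
force: [0.1, -0.1, -0.8]
grip_width: 0.0002
```

Emit:
move_arm --pt "-1.6 0 -0.6 0 2.5 0" --pt "-3.2 0 -1.1 0 5 0" --pt "-3.2 0 -1.1 0 5 0"

```text
time_s: 15.38
tool_pos: [0.5266, -0.0536, 0.1332]
tool_rot: [-90.0, -0.1, -7.4]
force: [-0.3, -0.1, -0.1]
grip_width: 0.0004
```

```bash
python3 look.py g
```

```text
{'time_s': np.float64(15.383), 'qpos': array([-39.881,   9.89 ,  47.11 , 108.937,  -8.065,  64.445,  92.847]), 'tool_pos': array([ 0.527, -0.054,  0.133]), 'tool_rot': array([-8.9957e+01, -7.2000e-02, -7.4420e+00]), 'force': array([-0.27 , -0.115, -0.07 ]), 'wrist_torque': array([ 0.023, -0.015,  0.044])}
side 24 (array([ 0.51425622, -0.00482386]), np.float64(7.734173246438246), array([0.00420058, 0.00730519]))
```

View pics/gs.png

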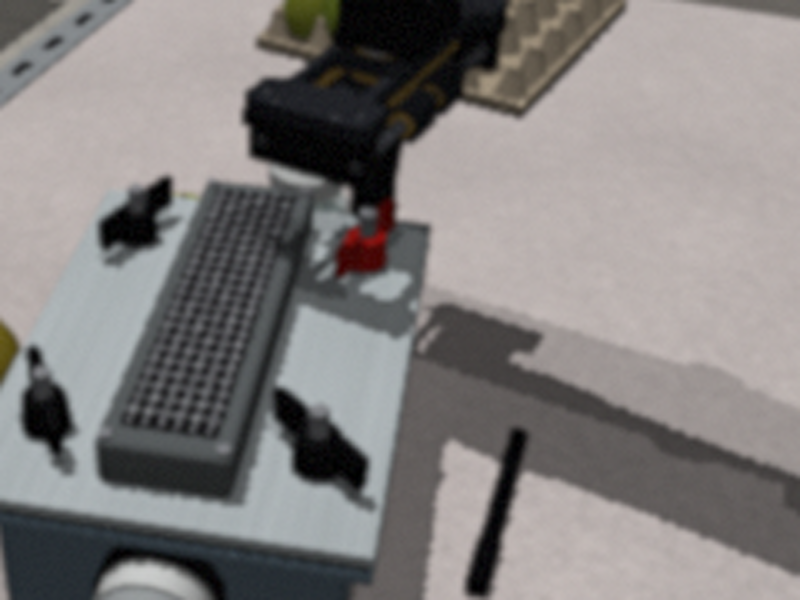

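The tip is at the wing, (380,205). I keep stepping.

Emit:
move_arm --pt "-1.6 0 -0.6 0 2.5 0" --pt "-3.2 0 -1.1 0 5 0" --pt "-3.2 0 -1.1 0 5 0"

```text
time_s: 15.73
tool_pos: [0.5234, -0.0543, 0.1329]
tool_rot: [-90.0, -0.1, -12.4]
force: [1.0, 0.0, 1.0]
grip_width: 0.0004
```

Emit:
move_arm --pt "-1.6 0 -0.6 0 2.5 0" --pt "-3.2 0 -1.1 0 5 0" --pt "-3.2 0 -1.1 0 5 0"

```text
time_s: 15.98
tool_pos: [0.5199, -0.0547, 0.1329]
tool_rot: [-90.0, -0.0, -17.4]
force: [-0.0, 1.0, 0.5]
grip_width: 0.0004
```

Emit:
move_arm --pt "-1.6 0 -0.6 0 2.5 0" --pt "-3.2 0 -1.1 0 5 0" --pt "-3.2 0 -1.1 0 5 0"

```text
time_s: 16.23
tool_pos: [0.5164, -0.0548, 0.1328]
tool_rot: [-90.0, -0.0, -22.3]
force: [0.4, -0.9, -0.0]
grip_width: 0.0001
```

```bash
python3 -c "
from h import *
o=env.get_obs();print(o['force'],o['wrist_torque'])"
```

```text
[ 0.3824404  -0.86113011 -0.04783367] [-0.08810333 -0.14836664 -0.00561503]
```

Emit:
move_arm --pt "-1.6 0 -0.6 0 2.5 0" --pt "-3.2 0 -1.1 0 5 0" --pt "-3.2 0 -1.1 0 5 0"

```text
time_s: 16.48
tool_pos: [0.513, -0.0546, 0.1327]
tool_rot: [-90.0, -0.0, -27.3]
force: [1.0, -0.7, 0.9]
grip_width: 0.0007
```

```bash
python3 -c "
from h import *
o=env.get_obs();print(o['force'],o['wrist_torque'])"
```

```text
[ 0.99126551 -0.71025607  0.86103991] [-0.06673212 -0.16601515  0.04498665]
```

Emit:
move_arm --pt "-1.6 0 -0.6 0 2.5 0" --pt "-3.2 0 -1.1 0 5 0" --pt "-3.2 0 -1.1 0 5 0"

```text
time_s: 16.73
tool_pos: [0.5096, -0.0541, 0.1327]
tool_rot: [-90.0, -0.0, -32.3]
force: [0.4, -0.8, 1.0]
grip_width: 0.0006
```

Emit:
move_arm --pt "-1.6 0 -0.6 0 2.5 0" --pt "-3.2 0 -1.1 0 5 0" --pt "-3.2 0 -1.1 0 5 0"

```text
time_s: 16.98
tool_pos: [0.5062, -0.0533, 0.1326]
tool_rot: [-90.0, -0.0, -37.3]
force: [-0.2, -1.2, 0.5]
grip_width: 0.0005
```

Emit:
move_arm --pt "-1.6 0 -0.6 0 2.5 0" --pt "-3.2 0 -1.1 0 5 0" --pt "-3.2 0 -1.1 0 5 0"

```text
time_s: 17.23
tool_pos: [0.5029, -0.0523, 0.1326]
tool_rot: [-90.0, 0.0, -42.3]
force: [0.8, 0.0, 0.3]
grip_width: 0.0005
```

Emit:
move_arm --pt "-1.6 0 -0.6 0 2.5 0" --pt "-3.2 0 -1.1 0 5 0" --pt "-3.2 0 -1.1 0 5 0"

```text
time_s: 17.48
tool_pos: [0.4998, -0.0509, 0.1325]
tool_rot: [-90.0, 0.0, -47.3]
force: [-0.7, -1.0, 0.9]
grip_width: 0.0004
```

```bash
python3 look.py i
```

```text
{'time_s': np.float64(17.483), 'qpos': array([-45.658,   5.835,  51.438, 112.513,  -5.076,  63.941,  50.586]), 'tool_pos': array([ 0.5  , -0.051,  0.133]), 'tool_rot': array([-9.0007e+01,  7.0000e-03, -4.7285e+01]), 'force': array([-0.664, -0.989,  0.885]), 'wrist_torque': array([-0.232, -0.065,  0.034])}
side 29 (array([ 0.51398256, -0.00481995]), np.float64(173.29348510777714), array([0.00469926, 0.0061263 ]))
```

View pics/is.png

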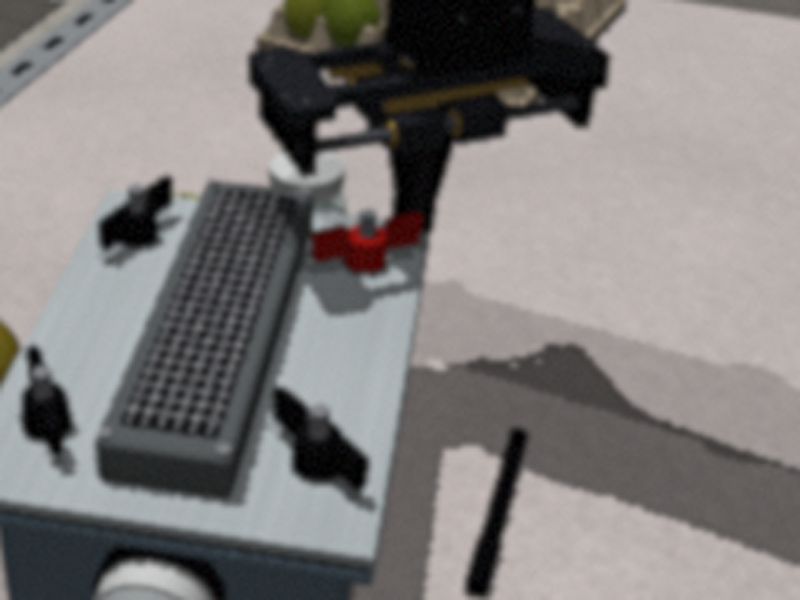

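The wings follow, (330,245)–(410,228), with no stop yet.

Emit:
move_arm --pt "-1.6 0 -0.6 0 2.5 0" --pt "-3.2 0 -1.1 0 5 0" --pt "-3.2 0 -1.1 0 5 0"

```text
time_s: 17.83
tool_pos: [0.4968, -0.0492, 0.1325]
tool_rot: [-90.0, 0.0, -52.3]
force: [0.8, -0.7, -0.3]
grip_width: -0.0
```

Emit:
move_arm --pt "-1.6 0 -0.6 0 2.5 0" --pt "-3.2 0 -1.1 0 5 0" --pt "-3.2 0 -1.1 0 5 0"

```text
time_s: 18.08
tool_pos: [0.494, -0.0473, 0.1325]
tool_rot: [-90.0, 0.0, -57.3]
force: [-0.2, -0.8, 0.3]
grip_width: 0.0006
```

Emit:
move_arm --pt "-1.6 0 -0.6 0 2.5 0" --pt "-3.2 0 -1.1 0 5 0" --pt "-3.2 0 -1.1 0 5 0"

```text
time_s: 18.33
tool_pos: [0.4913, -0.0452, 0.1325]
tool_rot: [-90.0, 0.0, -62.3]
force: [0.5, -1.7, -0.7]
grip_width: 0.0001
```

Emit:
move_arm --pt "-1.6 0 -0.6 0 2.5 0" --pt "-3.2 0 -1.1 0 5 0" --pt "-3.2 0 -1.1 0 5 0"

```text
time_s: 18.58
tool_pos: [0.4888, -0.0429, 0.1325]
tool_rot: [-90.0, 0.0, -67.3]
force: [0.3, 0.2, -0.0]
grip_width: 0.0007
```

Emit:
move_arm --pt "-1.6 0 -0.6 0 2.5 0" --pt "-3.2 0 -1.1 0 5 0" --pt "-3.2 0 -1.1 0 5 0"

```text
time_s: 18.83
tool_pos: [0.4866, -0.0404, 0.1325]
tool_rot: [-90.0, 0.0, -72.3]
force: [0.8, -0.8, -1.0]
grip_width: 0.0006
```

Emit:
move_arm --pt "-1.6 0 -0.6 0 2.5 0" --pt "-3.2 0 -1.1 0 5 0" --pt "-3.2 0 -1.1 0 5 0"

```text
time_s: 19.08
tool_pos: [0.4846, -0.0376, 0.1325]
tool_rot: [-90.0, 0.0, -77.3]
force: [-0.4, -0.9, 0.4]
grip_width: 0.0005
```

Emit:
move_arm --pt "-1.6 0 -0.6 0 2.5 0" --pt "-3.2 0 -1.1 0 5 0" --pt "-3.2 0 -1.1 0 5 0"

```text
time_s: 19.33
tool_pos: [0.4828, -0.0347, 0.1325]
tool_rot: [-90.0, 0.0, -82.3]
force: [0.1, -0.6, -0.9]
grip_width: 0.0006
```

Emit:
move_arm --pt "-1.6 0 -0.6 0 2.5 0" --pt "-3.2 0 -1.1 0 5 0" --pt "-3.2 0 -1.1 0 5 0"

```text
time_s: 19.58
tool_pos: [0.4813, -0.0317, 0.1325]
tool_rot: [-90.0, 0.0, -87.3]
force: [-0.1, -0.7, 0.6]
grip_width: 0.0006
```

Emit:
move_arm --pt "-1.6 0 -0.6 0 2.5 0" --pt "-3.2 0 -1.1 0 5 0" --pt "-3.2 0 -1.1 0 5 0"

```text
time_s: 19.83
tool_pos: [0.4801, -0.0285, 0.1325]
tool_rot: [-90.0, 0.0, -92.3]
force: [-0.3, -0.0, 0.2]
grip_width: 0.0004
```

Emit:
move_arm --pt "-1.6 0 -0.6 0 2.5 0" --pt "-3.2 0 -1.1 0 5 0" --pt "-3.2 0 -1.1 0 5 0"

```text
time_s: 20.08
tool_pos: [0.4791, -0.0252, 0.1325]
tool_rot: [-90.0, 0.0, -97.3]
force: [-1.0, -1.8, -0.7]
grip_width: 0.0002
```

```bash
python3 look.py j
```

```text
{'time_s': np.float64(20.083), 'qpos': array([-51.108,   1.455,  52.268, 115.394,  -1.294,  63.736,  -5.542]), 'tool_pos': array([ 0.479, -0.025,  0.133]), 'tool_rot': array([-9.0016e+01,  9.0000e-03, -9.7266e+01]), 'force': array([-1.019, -1.848, -0.699]), 'wrist_torque': array([-0.301,  0.184, -0.038])}
```

View pics/js.png

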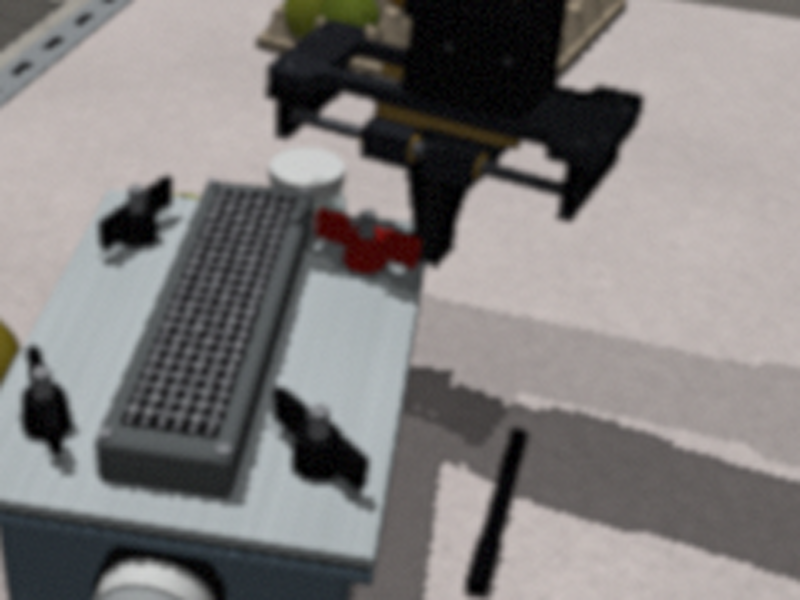

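The tip is at (435,245) against the wing end at (418,250), still following freely. The wrist moment is up slightly (0.35), so I read that too.

Emit:
move_arm --pt "-1.6 0 -0.6 0 2.5 0" --pt "-3.2 0 -1.1 0 5 0" --pt "-3.2 0 -1.1 0 5 0"

```text
time_s: 20.43
tool_pos: [0.4786, -0.022, 0.1326]
tool_rot: [-90.0, 0.0, -102.3]
force: [-1.5, -0.0, 0.0]
grip_width: 0.0005
```

```bash
python3 -c "
from h import *
o=env.get_obs();print(o['force'],o['wrist_torque'])"
```

```text
[-1.52100886 -0.03788024  0.02151298] [-0.22812139  0.15681401 -0.06534301]
```

Emit:
move_arm --pt "-1.6 0 -0.6 0 2.5 0" --pt "-3.2 0 -1.1 0 5 0" --pt "-3.2 0 -1.1 0 5 0"

```text
time_s: 20.68
tool_pos: [0.4781, -0.0188, 0.1325]
tool_rot: [-90.0, -0.0, -107.3]
force: [-0.0, -0.9, -0.5]
grip_width: 0.0004
```

Emit:
move_arm --pt "-1.6 0 -0.6 0 2.5 0" --pt "-3.2 0 -1.1 0 5 0" --pt "-3.2 0 -1.1 0 5 0"

```text
time_s: 20.93
tool_pos: [0.4775, -0.0175, 0.1325]
tool_rot: [-90.0, -0.2, -112.4]
force: [-2.7, -5.0, 1.6]
grip_width: 0.0005
```

```bash
python3 -c "
from h import *
o=env.get_obs();print(o['force'],o['wrist_torque'])"
```

```text
[-2.69627223 -5.00508809  1.58792449] [-1.18021028  0.47746506 -0.05870097]
```

Force jumped to 5.7 N and the tip lags about 2 mm, which suggests the stop. I check the picture before doing anything else.

```bash
python3 look.py k
```

```text
{'time_s': np.float64(20.933), 'qpos': array([-52.054,   1.129,  52.021, 115.591,  -0.815,  63.794, -22.061]), 'tool_pos': array([ 0.478, -0.017,  0.132]), 'tool_rot': array([ -90.012,   -0.176, -112.383]), 'force': array([-2.696, -5.005,  1.588]), 'wrist_torque': array([-1.18 ,  0.477, -0.059])}
```

View pics/ks.png

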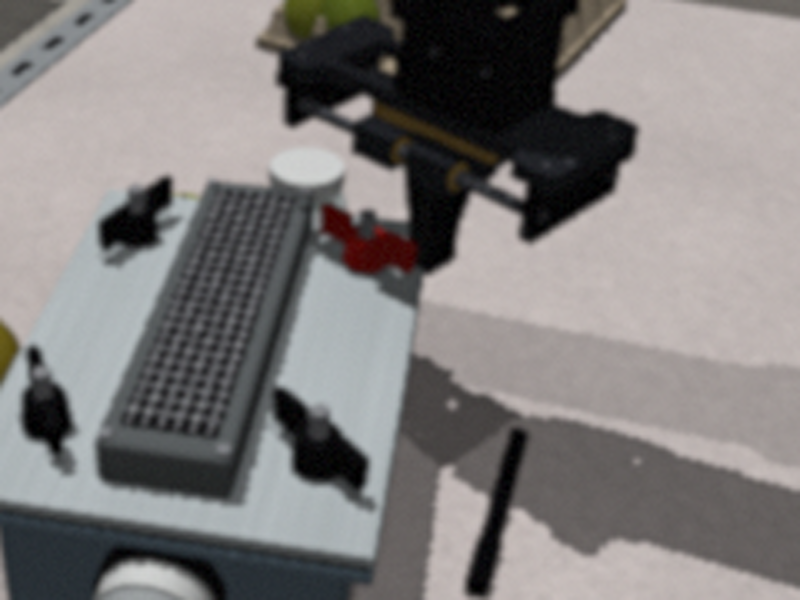

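View pics/kt.png

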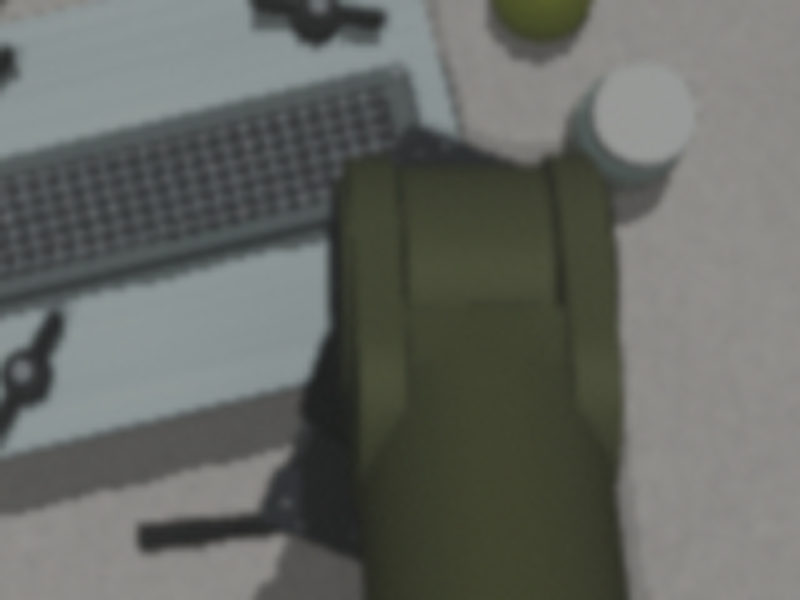

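The tip pushes the end of the wing at (425,255) and the hood side is free. The wings passed this attitude twice without resistance, so this is the hard stop, at about 8.3 rad total. I back off, lift and leave.

Emit:
move_arm --pt "4 0 0 0 0 0" --pt "9 0 0 0 0 0" --pt "14 0 0 0 0 0" --pt "14 -40 0 0 0 0" --pt "14 -80 0 0 0 0" --pt "14 -110 0 0 0 0" --pt "50 -110 20 0 0 0" --pt "85 -110 40 0 0 0" --pt "120 -110 60 0 0 0" --pt "155 -110 80 0 0 0" --pt "190 -110 95 0 0 0" --pt "224 -110 114 0 0 0" --pt "224 -110 114 0 0 0" --pt "224 -110 114 0 0 0"

```text
time_s: 22.2
tool_pos: [0.4962, -0.2699, 0.242]
tool_rot: [-90.1, -0.2, -112.8]
force: [-0.1, 0.1, -0.7]
grip_width: 0.0008
```

```bash
python3 look.py l
python3 - <<'E'
from h import *
for c in ('top','side'):
    p,_=read_camera(c); cv2.imwrite(f'pics/{c}_end.png',p[:,:,::-1])
E
```

```text
{'time_s': np.float64(22.2), 'qpos': array([-31.522,  14.148,  67.015,  96.6  , -13.073,  78.105,  14.769]), 'tool_pos': array([ 0.496, -0.27 ,  0.242]), 'tool_rot': array([ -90.063,   -0.207, -112.828]), 'force': array([-0.125,  0.133, -0.683]), 'wrist_torque': array([-0.037,  0.066, -0.07 ])}
top 61 (array([ 0.51361038, -0.01411476]), np.float64(162.0545427433935), array([0.00485246, 0.01667183]))
side 56 (array([ 0.51767089, -0.0118962 ]), np.float64(155.56920481212413), array([0.00685559, 0.0185389 ]))
```

View pics/ls.png

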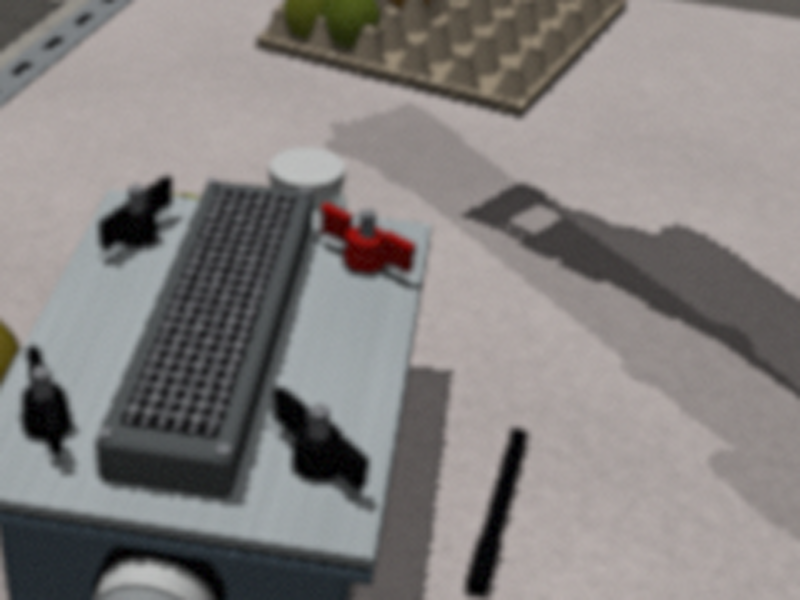

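View pics/lt.png

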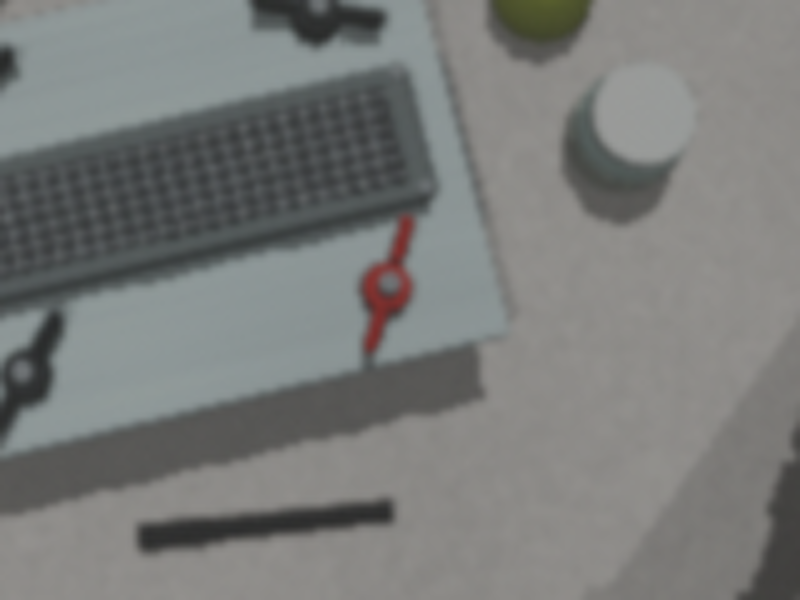

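View pics/top_end.png

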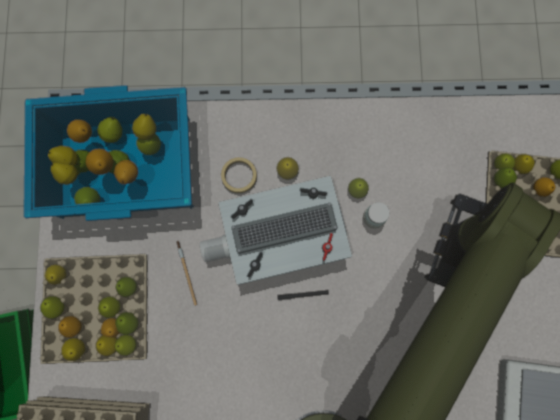

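The red knob is free-standing with wings at about 162°, from (405,215) to (370,350) in the top crop. The black knobs, jar, fruit, marker, brush and tape are where they were, and the arm is clear at (490,220) in the full top view. I hand in.

```bash
python3 -c "
from cell import job
print(job.sign_off())"
```

```text
the job is handed in; nothing more can be done
None
```

The red knob is screwed home on its stud and the job is handed in, at about 22 s of the 64 s allowed. I pushed its wings clockwise with the closed fingertips, working round the outer side. Each stroke started with the tip briefly in the gap between the far wing and the hood. It took two half-turn strokes and a third in 5° steps.

**Seated:** the force on the tip stayed under about 2.5 N until the last step. It then rose to 5.7 N (about 0.15 N m at the knob) and the tip lagged about 2 mm. I stopped there and did not push again. The wings had passed that position twice before without resistance, so I take it as the hard stop on the washer. The knob turned about 470° (8.2 rad) in all, within the expected 6.5–10 rad, but that figure comes from picture angles good to a few degrees.

**Surroundings:** in the last pictures the red wings stand at about 160° (162° from the top camera, 156° from the side). The three black knobs and the loose things look unmoved. The arm is well clear, with no force on the tool.

**Not checked:** I did not confirm the seated height, because the roughly 2 mm the knob dropped is too close to the cameras' accuracy.

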